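# Load the insert carrier and latch its slide gate

## Robot

A 7-joint arm with a two-finger parallel gripper is mounted at the origin on a cart in front of the work surface, level with it; the furniture and walls round the work are solid. World frame = base frame: x ahead of the robot, y to its left, z up, the work surface at z = 0. Lengths are in m, angles in rad, forces in N, time in s.
With the tool pointing down it reaches from about 0.4 to 0.85 m from the base axis. Payload 4.5 kg.
Tool frame: the origin (TCP) lies midway between the tips of the shut fingers; the grasp point (between the pads) lies 19 mm behind it; z points along the fingers, y is the line along which they close (so a half turn about z gives the same grasp; the last joint's range is limited). The gripper opens to 88 mm and grips with 3 to 60 N. Pads are 18 mm wide; open, the fingers measure 123 mm over their backs; the gripper's body (75 mm by 187 mm) begins 45 mm behind the grasp point.
Start: joints at [1.283, 0.689, -0.195, 1.565, 0.157, 0.902, -0.215], TCP at [0.198, -0.593, 0.239] pointing down, gripper open.
Joint ranges: [-3.01, 3.01], [-0.46, 2.08], [-1.47, 1.51], [0.13, 2.56], [-1, 4.14], [0.04, 2.09], [-2.66, 2.66]. Speed limits (rad/s): [2.57, 2.57, 3.14, 3.14, 3.14, 3.14, 3.14].

## Interface

Orientations are given as a unit quaternion [x, y, z, w].
In Python, from plant import r gives the robot as it stands. The module is installed in compiled form; this text tells all that it offers.
- The arm moves only by the tool step_arm, never from a script. Its argument "series" is a list of rows, each a list of 7 numbers: the shift along the world's x, y, z in mm, then the turn, a rotation vector about the world's x, y, z in rad, then the closure, from 0 (fully open) to 1 (shut). A call has 1 to 20 rows; each row shifts and turns the commanded pose from where the row before left it; what a row does not reach is not made up. A row lasts 1/10 s, in which the tool goes at most 50 mm and 8.59 degrees, less where a joint would pass 70% of its speed; a pose out of reach is approached as far as the arm can. A call is refused whole if a number of a shift passes 50 or a number of a turn 0.15, either way. A call with a gripper value outside its range is refused whole. The fingers move at their own pace and stop on an object; "force" is the grip in N (left out, the last holds). Time passes only in rows, so rows that do not move let the fingers close. It gives the time, the measured TCP pose, the force, the opening and the grip force at its end, in the units of the state.
- r.get_state(): the state, without advancing time (a new reading comes with each control period).
- r.snapshot(name): name is "side" or "top"; returns (picture, depth): 420x560x3 uint8, blue, green, red; 420x560 float32, m along the optical axis (not along the pixel's ray), 0 where there is no reading.
- r.get_calibration(name): a dict with "intrinsics" (3x3 intrinsics, pixels), "pose" (4x4, takes a point from camera to world coordinates). Camera axes: x right, y up, looking along -z (the intrinsics and any distortion apply to the point x, -y, -z); pixel columns grow to the right and rows downward; lengths in m; the calibration is good to about 2 mm. A picture is of the moment at which its call begins. get_calibration takes no time and is no camera call.
- r.finish_job(): hands the job in; it is judged then, once.
The state is a dict: "clock": time; "q": joint angles; "qd": joint speeds; "joint_torque": joint torques, N m; "tool_pos": TCP position; "eef_rot": TCP orientation; "contact_force": force on the tool from outside, world axes, zero at the start; "moment": the same for the moment, N m; "opening": opening from 0.0 (shut) to 1.0 (fully open); "finger_force": force on a finger pad.
Only numpy, scipy, OpenCV 4.12 (cv2) and the standard library are available. Lean on these libraries where they do the work, as an engineer would, in place of code of your own. Each camera call takes 0.05 s, during which the arm holds its last target. There are 200 camera calls.

## Task

Take the aluminium insert out of the grey parts tray, set it down on the clear bench and let go, then take it again across its sides and seat it flat and square in the carrier's pocket. Then push the carrier's slide gate fully shut over it by the orange tab until the spring catch clicks out behind it. Let go of everything and leave the marker, the red screwdriver and the small spanner where they lie.

Things in the scene. Friction and masses are not known exactly. Their poses are not given: they have to be found in the camera images.
- insert: loose aluminium block, 58 (own x) x 34 (own y) x 26 mm (z), about 0.14 kg, with two dark screw holes in its top; either way round fits. Origin at the centre of its underside. It starts lying lengthwise in the tray.
- tray: fixed grey parts trough, 166 x 56 x 35 mm high; origin at the centre of its underside, long axis own x. Inside it is 154 x 44 mm with a 5 mm floor, and walls 6 mm thick that stand 4 mm above the insert's top: the insert can be gripped there only by its two ends (across its 58 mm).
- carrier: fixed grey carrier, low and oblong; origin on the bench right under the centre of its pocket, own x = the way the gate shuts (roughly away from the robot), z up. It reaches from x = -151 to +45 mm and y = -33 to +33 mm; the catch housing stands at x -77 to -43, y +35 to +69, 62 mm high. Beside the pocket the bench is free.
- pocket (a point): centre of the pocket's floor, 8 mm above the bench. Pocket 62 (carrier x) x 38 mm (y), 3 mm lead-in chamfers. End walls 46 mm high at +x, 34.5 mm at -x. On the y sides only corner posts, 34 mm high, 10 mm long, at x = +-21 to +-31 mm; between them 42 mm is open for fingers down to the 8 mm floor. Only a grip across the insert's sides fits. Seated: long side along carrier x, top 34 mm above the bench.
- gate (a joint): slide gate, a 44 mm wide steel blade (36 to 42 mm above the bench) sliding along carrier +x over the pocket. In m: 0 = pulled right back, starts at 0 to 0.014 (pocket open), 0.0785 = end stop. Friction about 3 N; from 0.050 to 0.064 it also presses the catch aside (up to 12 N in all), and the catch springs out behind it as it passes 0.0745.
- gate_tab (a point): centre of the rear (carrier -x) face of the gate's upright orange push tab, 58 mm above the bench. The tab is 38 mm wide (carrier y), 8 mm thick, 42 to 72 mm above the bench; it moves with the gate. Guide rails beside the blade are 48 mm high; the gate's steel striker sticks out to y = +35 mm beside the tab; behind the tab 16 mm of blade, then free space.
- catch (a joint): brass spring catch on the carrier's +y side. Value in m: 0 = sprung right out (at rest, and again when it has clicked behind the gate), about 0.007 while the gate's steel striker presses it aside.
- catch_nose (a point): upper corner of the catch's nose, 63 mm above the bench; moves with the catch. 13 mm beside the tab's pushing zone (28 mm off the carrier's centre line).
- marker: red and white marker pen lying on the bench, 17 x 135 x 16 mm, origin at the centre of its underside; leave alone
- driver_red: red screwdriver lying on the bench near its front edge, 26 x 199 x 24 mm, origin at the centre of its underside; leave alone
- spanner_2: small steel spanner lying on the bench beyond the tray, 153 x 25 x 6 mm, origin at the centre of its underside; leave alone
- clear_spot (a point): middle of a clear patch of bench between the orange tool case and the carrier, about 11 x 11 cm, good for setting the insert down (bench height)
Not all that is in view belongs to the job. Several things have the shape of the insert; the one meant has the colours described above.

How it is judged:
By the outcome, as a careful person would: the job done as asked, in the order asked, and still so for the second after the job is handed in, with the robot touching nothing.
It also fails if it takes over 72 s, if anything falls off the work surface, if the arm or the gripper's body presses on something with over 40 N, if the wrist force passes 120 N, or if a joint passes its speed limit or range.

## Working session

There is one attempt and no reset: what is moved stays moved. The work goes in short steps, Python scripts to look and compute and a tool call to move; the robot and the scene stay as the last step left them, time stands still between calls to the robot, and variables do not carry over. Pictures are saved under pics/ and viewed, at most 10 in all, crops included, and the job is handed in when it is done.

Besides the shell and the picture viewer there is one more tool, called after "Request:" as name(argument=value, ...) on one line, values as JSON. step_arm: Moves the arm, as the interface text tells. Its arguments: {"type":"object","properties":{"series":{"type":"array"},"force":{"type":"number"}},"required":["series"]}

```bash
mkdir -p pics; cat > h.py <<'E'
import numpy as np, cv2
from plant import r
def snap(n):
    im,d=r.snapshot(n); c=r.get_calibration(n); return im,d,np.array(c["intrinsics"]),np.array(c["pose"])
def cloud(d,K,P):
    v,u=np.indices(d.shape)
    p=np.stack([(u-K[0,2])/K[0,0]*d,-(v-K[1,2])/K[1,1]*d,-d,np.ones_like(d)],-1)
    w=(p@P.T)[...,:3]; w[d<=0]=np.nan; return w
E
python3 - <<'E'
from h import *
for n in("top","side"):
    im,d,K,P=snap(n); cv2.imwrite(f"pics/{n}0.png",im); np.savez(f"{n}0.npz",im=im,w=cloud(d,K,P),d=d); print(n,K.round(1).tolist(),P.round(3).tolist(), r.get_calibration(n).keys())
s=r.get_state(); print(s["clock"],s["tool_pos"],s["eef_rot"],s["opening"])
E
```

```text
top [[491.0, 0.0, 288.7], [0.0, 491.0, 207.5], [0.0, 0.0, 1.0]] [[0.015, 0.991, -0.137, 0.232], [-1.0, 0.015, -0.001, 0.03], [0.001, 0.137, 0.991, 1.912], [0.0, 0.0, 0.0, 1.0]] dict_keys(['intrinsics', 'pose'])
side [[405.3, 0.0, 281.8], [0.0, 405.3, 213.6], [0.0, 0.0, 1.0]] [[0.961, 0.136, -0.242, 0.179], [-0.277, 0.403, -0.872, -1.108], [-0.021, 0.905, 0.425, 0.626], [0.0, 0.0, 0.0, 1.0]] dict_keys(['intrinsics', 'pose'])
0.1 [ 0.19747361 -0.59241031  0.23800867] [ 9.87075539e-01  1.60253682e-01 -1.92670059e-04 -7.74774027e-04] 1.0017164993520873
```

View pics/top0.png

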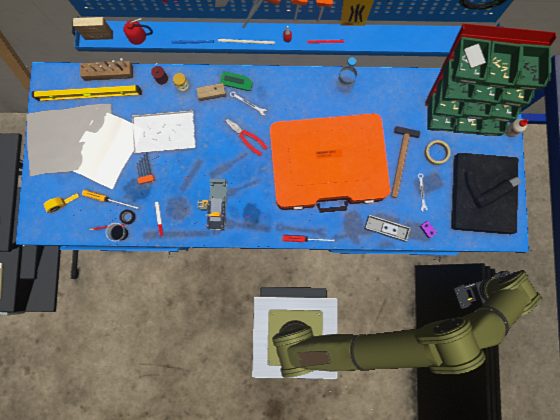

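View pics/side0.png

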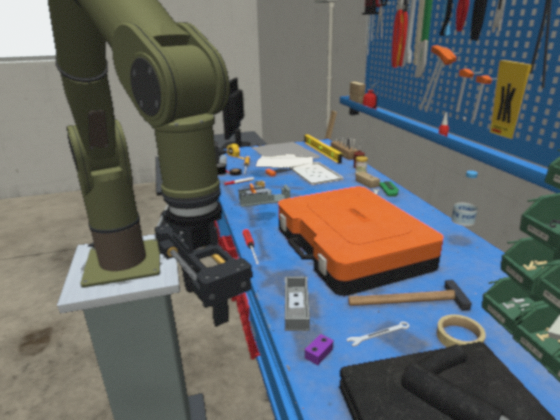

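Top view: tray with the insert around (387,228), carrier around (213,205), and the purple decoy at (428,229). The side view shows the tray at (296,302) and the carrier at (257,195). I'll enlarge these areas.

```bash
python3 - <<'E'
from h import *
a=np.load("top0.npz");b=np.load("side0.npz")
def cr(im,u,v,w,h,W,H): return cv2.resize(im[v:v+h,u:u+w],(W,H),interpolation=cv2.INTER_CUBIC)
top=np.hstack([cr(a["im"],360,205,50,37,400,296),cr(a["im"],192,172,40,60,200,300)[:296],cr(b["im"],232,170,50,45,200,180) if 0 else cr(b["im"],276,268,40,60,200,300)[:296]])
bot=np.hstack([cr(b["im"],230,172,50,37,400,296),cr(a["im"],192,172,50,37,400,296)])
cv2.imwrite("pics/crop1.png",np.vstack([top,bot]) )
# height maps
w=a["w"]
np.set_printoptions(linewidth=250)
print((w[214:244,364:412,2]*1000).round()[::2,::2].astype(int))
print((w[174:234,196:230,2]*1000).round()[::2].astype(int))
w=b["w"];print("side bench z",np.nanmedian(w[230:240,262:268,2]), "top bench",np.nanmedian(a["w"][220:230,240:260,2]))
E
```

```text
[[                   0                    4                    9                    1                   -7                  -12                   11                   -3                    2                    6                   -3
                    -2                   -5                    4                    9                   -3                    3                   -8                   -5                    7                   -3                    2
                    -5                    0]
 [                   0                   -3                   34                   31                   35                   33                    5                    5                   -2                    5                    2
                     3                   -4                   -5                    8                   -5                   -7                   -4                   -2                   -2                    2                   -4
                    10                    6]
 [                  -1                    6                   40              
[... 6249 characters left out ...]
               0                   -7
                   -16                   -3                    1                   -2                    4                    0                   -4                    5                    2                   -8                    3
                    -5                    5]]
[[ -5  -8  -1 ...   9   2   1]
 [  1  -3   0 ...  -2 -13   1]
 [  0  -4  -3 ...   7  -8   1]
 ...
 [  0   2  -3 ...  -2  -2   2]
 [  3  -2   3 ...   1 -12  -1]
 [-13  -7   7 ...  -4   5   5]]
side bench z 0.0003833588637746632 top bench -0.00010997352425978768<stdin>:10: RuntimeWarning: invalid value encountered in cast
<stdin>:11: RuntimeWarning: invalid value encountered in cast
```

View pics/crop1.png

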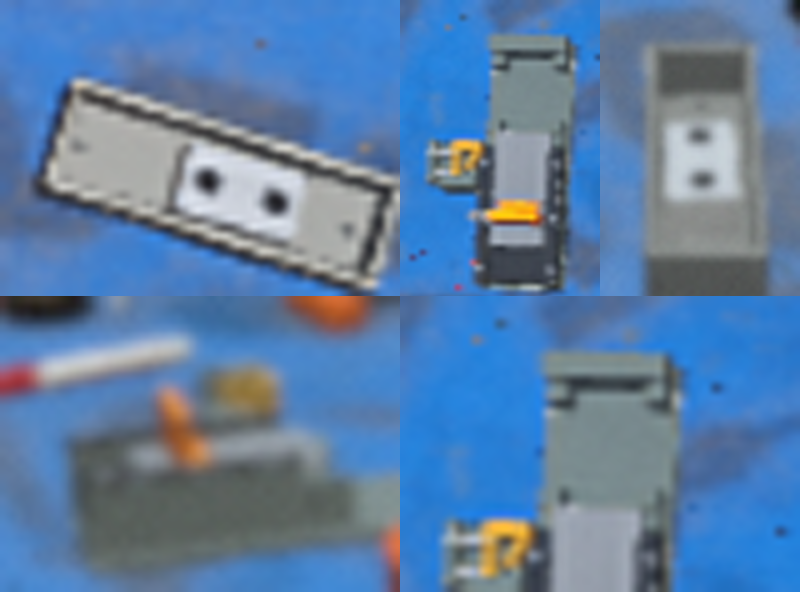

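The insert's holes in the top view are near (385.5,227.2) and (394,229.8). The carrier has its pocket at the top end, the gate tab near (219,213) and the catch housing on the left. Next is a silhouette fit of the box models in both cameras.

```bash
cat > fit.py <<'E'
from h import *
from scipy.optimize import minimize
S=8
def proj(p,K,P):
    c=(np.c_[p,np.ones(len(p))]@np.linalg.inv(P).T)[:,:3]
    return np.c_[K[0,0]*c[:,0]/-c[:,2]+K[0,2], K[1,1]*-c[:,1]/-c[:,2]+K[1,2]]
def box(x0,x1,y0,y1,z0,z1): return np.array([[x,y,z] for x in(x0,x1) for y in(y0,y1) for z in(z0,z1)])/1000.
CAR=[box(-31,45,-33,33,0,8),box(31,45,-33,33,0,46),box(-151,-31,-33,33,0,46),box(-77,-43,35,69,0,62)]
TRAY=[box(-83,83,-28,28,0,35)]
INS=[box(-29,29,-17,17,31,31)]
def place(b,q):
    c,s=np.cos(q[2]),np.sin(q[2]); return b@np.array([[c,s,0],[-s,c,0],[0,0,1]])+[q[0],q[1],0]
def render(boxes,q,K,P,roi):
    u0,v0,w,h=roi; m=np.zeros((h*S,w*S),np.uint8)
    for b in boxes:
        p=(proj(place(b,q),K,P)-[u0-.5,v0-.5])*S-.5
        cv2.fillConvexPoly(m,cv2.convexHull((p*16).round().astype(np.int32)),255,cv2.LINE_AA,4)
    return cv2.GaussianBlur(cv2.resize(m,(w,h),interpolation=cv2.INTER_AREA).astype(float)/255,(0,0),.6)
def alpha(im,roi,white=False):
    u0,v0,w,h=roi; c=im[v0:v0+h,u0:u0+w].astype(float)
    if white: return c.min(2)
    d=c[...,0]-c[...,2]; return np.clip(1.15-d/np.median(d[d>60])*1.15,0,1)
def fit(boxes,q0,A,white=False):
    def cost(x):
        q=[x[0]/1000,x[1]/1000,x[2]/100]; t=0
        for a,K,P,roi in A: t+=((a-render(boxes,q,K,P,roi))**2).sum()
        return t
    x0=np.array([q0[0]*1000,q0[1]*1000,q0[2]*100])
    for k in(8,3):
        o=minimize(cost,x0,method="Nelder-Mead",options=dict(initial_simplex=np.vstack([x0]+[x0+k*e for e in np.eye(3)]),xatol=.03,fatol=1e-3)); x0=o.x
    return np.array([o.x[0]/1000,o.x[1]/1000,o.x[2]/100]),o.fun
def ray(u,v,z,K,P):
    d=P[:3,:3]@np.array([(u-K[0,2])/K[0,0],-(v-K[1,2])/K[1,1],-1]); o=P[:3,3]; return o+d*(z-o[2])/d[2]
E
cat > m1.py <<'E'
from fit import *
np.set_printoptions(precision=4,suppress=True)
D={n:(np.load(n+"0.npz")["im"],np.array(r.get_calibration(n)["intrinsics"]),np.array(r.get_calibration(n)["pose"])) for n in("top","side")}
T,Sd=D["top"],D["side"]
pc=ray(213,185,.03,*T[1:]); pt=ray(387.5,227.5,.035,*T[1:]); print("rough",pc,pt)
R={"car":{"top":(190,170,48,65),"side":(230,165,60,45)},"tray":{"top":(358,208,56,40),"side":(278,270,36,62)}}
R["car"]["side"]=(234,176,38,33)
out={}
for nm,B,q0 in(("car",CAR,[pc[0],pc[1],.0]),("tray",TRAY,[pt[0],pt[1],1.3])):
    A={n:(alpha(D[n][0],R[nm][n]),*D[n][1:],R[nm][n]) for n in D}
    for k in(["top"],["side"],["top","side"]):
        q0b=out.get(nm,q0); q,f=fit(B,q0b,[A[i] for i in k]); out.setdefault(nm,q); print(nm,k,q,f)
    out[nm]=q
# holes
for n,pts in(("top",[(385.5,227.2),(394.,229.8)]),("side",[(295.6,294.6),(296,303.6)])):
    g=D[n][0].astype(float).mean(2); H=[]
    for u,v in pts:
        V,U=np.mgrid[int(round(v))-2:int(round(v))+3,int(round(u))-2:int(round(u))+3]; wt=np.clip(g[V,U].max()-40-g[V,U],0,None); H.append(((U*wt).sum()/wt.sum(),(V*wt).sum()/wt.sum()))
    W=[ray(*h,.031,*D[n][1:]) for h in H]; print(n,np.array(H),np.mean(W,0),"yaw",np.arctan2(*(W[1]-W[0])[1::-1]),np.linalg.norm(W[1]-W[0]))
# orange tab pixels in top
im=T[0];hs=cv2.cvtColor(im,cv2.COLOR_BGR2HSV);m=(hs[...,0]<16)&(hs[...,1]>150)&(hs[...,2]>120); m[:,:205]=0;m[:,240:]=0;m[:205]=0;m[225:]=0
v,u=np.nonzero(m); print("tab",ray(u.mean(),v.mean(),.07,*T[1:]),u.min(),u.max(),v.min(),v.max())
# overlay
tiles=[]
for nm,B in(("car",CAR),("tray",TRAY)):
    for n in D:
        u0,v0,w,h=R[nm][n]; s=6; c=cv2.resize(D[n][0][v0:v0+h,u0:u0+w],None,fx=s,fy=s,interpolation=cv2.INTER_CUBIC)
        for b in B:
            p=(proj(place(b,out[nm]),*D[n][1:])-[u0-.5,v0-.5])*s
            cv2.polylines(c,[cv2.convexHull(p.round().astype(np.int32))],True,(0,255,0) ,1)
        tiles.append(c)
W=np.zeros((600,800,3),np.uint8); pos=[(0,0),(0,400),(390,0),(210,290)]
pos=[(0,0),(0,292),(395,0),(205,522)]
for (y,x),t in zip(pos,tiles):
    t=t[:600-y,:800-x]; W[y:y+t.shape[0],x:x+t.shape[1]]=t
cv2.imwrite("pics/ov1.png",W)
E
python3 m1.py
```

```text
rough [0.5757 0.327  0.03  ] [ 0.4191 -0.3494  0.035 ]
car ['top'] [ 0.5546  0.3092 -0.0177] 161.8051090685975
car ['side'] [ 0.5566  0.3123 -0.028 ] 113.74134422483466
car ['top', 'side'] [ 0.555   0.3092 -0.0217] 279.36986160041874
tray ['top'] [ 0.4203 -0.3528  1.2817] 147.57800950835136
tray ['side'] [ 0.4205 -0.3504  1.3092] 131.56381087774196
tray ['top', 'side'] [ 0.4203 -0.3513  1.2927] 283.8999054779739
top [[385.512  227.1423]
 [393.9731 229.8495]] [ 0.4158 -0.3587  0.031 ] yaw -1.8692134677829184 0.03390471870931818
side [[295.4249 294.6166]
 [296.1471 303.5156]] [ 0.4167 -0.3587  0.031 ] yaw -1.8327973436253868 0.034371723398841474
tab [0.4523 0.2951 0.07  ] 218 219 214 216
```

View pics/ov1.png

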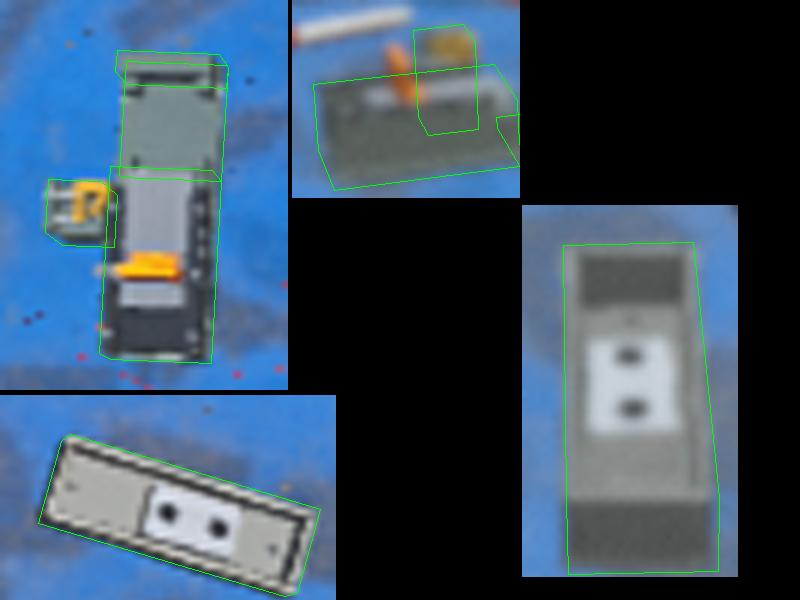

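The overlays agree well: the insert is at (0.416, -0.359) with yaw about 1.30, and both cameras agree to 1 mm. I'm moving above it and turning about -0.6 rad so the fingers close along its length.

Request:
step_arm(series=[[22,23,-8,0,0,-0.06,0],[22,23,-12,0,0,-0.06,0],[22,24,-12,0,0,-0.06,0],[22,23,-12,0,0,-0.06,0],[22,24,-12,0,0,-0.06,0],[22,23,-12,0,0,-0.06,0],[22,24,-12,0,0,-0.06,0],[22,23,-12,0,0,-0.06,0],[22,23,-12,0,0,-0.06,0],[20,24,-10,0,0,-0.06,0],[0,0,0,0,0,0,0]])

```text
clock: 1.2
tool_pos: [0.4191, -0.3532, 0.1231]
eef_rot: [0.991, -0.135, -0.0, -0.002]
contact_force: [0.2, 0.3, 0.7]
opening: 1.002
finger_force: 0.0
```

```bash
cat > st.py <<'E'
from h import *
from scipy.spatial.transform import Rotation as Ro
s=r.get_state(); R=Ro.from_quat(s["eef_rot"]).as_matrix()
print("t",round(s["clock"],2),"pos",s["tool_pos"].round(4),"yaw_y",np.arctan2(R[1,1],R[0,1]).round(4),"z",R[:,2].round(3),"F",np.round(s["contact_force"],1),"open",round(s["opening"]*88,1),"ff",np.round(s["finger_force"],1))
E
python3 st.py; sed -i 's/return np.clip(1.15-d.*/return np.clip((.75-d\/np.median(d[d>60]))\/.5,0,1)/' fit.py
sed -i 's/(234,176,38,33)/(234,183,58,26)/' m1.py; python3 m1.py
python3 - <<'E'
from fit import *
a=np.load("top0.npz")["w"]; w=a[110:215,265:395].reshape(-1,3); c=w[w[:,2]>.05]; print("case",np.nanpercentile(c,[1,5,50,95,99],axis=0))
c=r.get_calibration("top");K,P=np.array(c["intrinsics"]),np.array(c["pose"])
for p in((250,200),(250,215),(271,205)): print(ray(*p,0,K,P))
E
```

```text
t 1.2 pos [ 0.4191 -0.3532  0.1231] yaw_y -1.841 z [-0.     0.005 -1.   ] F [0.2 0.3 0.7] open 88.2 ff 0.0
rough [0.5757 0.327  0.03  ] [ 0.4191 -0.3494  0.035 ]
car ['top'] [ 0.5547  0.3096 -0.0148] 123.5400603432894
car ['side'] [ 0.5547  0.3059 -0.0793] 149.61916748719204
car ['top', 'side'] [ 0.5548  0.3091 -0.0218] 278.68318231380744
tray ['top'] [ 0.4203 -0.353   1.2809] 120.1853339971966
tray ['side'] [ 0.4205 -0.3497  1.3009] 108.34853225952509
tray ['top', 'side'] [ 0.4203 -0.3512  1.2915] 233.8613215455417
top [[385.512  227.1423]
 [393.9731 229.8495]] [ 0.4158 -0.3587  0.031 ] yaw -1.8692134677829184 0.03390471870931818
side [[295.4249 294.6166]
 [296.1471 303.5156]] [ 0.4167 -0.3587  0.031 ] yaw -1.8327973436253868 0.034371723398841474
tab [0.4523 0.2951 0.07  ] 218 219 214 216
case [[ 0.49460988 -0.33028697  0.07396555]
 [ 0.52110256 -0.30971875  0.09243112]
 [ 0.66473279 -0.11775667  0.10142867]
 [ 0.81608249  0.07275973  0.10920004]
 [ 0.83714121  0.09396079  0.1124965 ]]
[0.52331565 0.18391245 0.        ]
[0.46381027 0.1823938  0.        ]
[0.50465739 0.10081259 0.        ]
```

Request:
step_arm(series=[[-3,-5.5,-14,0,0,0,0],[0,0,-25,0,0,0,0],[0,0,-25,0,0,0,0],[0,0,-20,0,0,0,0],[0,0,-15,0,0,0,0],[0,0,-10,0,0,0,0],[0,0,-5,0,0,0,0],[0,0,0,0,0,0,0]])

```text
clock: 2.0
tool_pos: [0.4124, -0.3648, 0.0104]
eef_rot: [0.99, -0.139, -0.0, 0.0]
contact_force: [0.6, -0.3, -0.2]
opening: 1.0
finger_force: 0.0
```

```bash
python3 st.py
```

```text
t 2.0 pos [ 0.4124 -0.3648  0.0104] yaw_y -1.8494 z [-0. -0. -1.] F [ 0.6 -0.3 -0.2] open 88.0 ff 0.0
```

Request:
step_arm(series=[[2,3,0,0,0,0,0],[2,3,-1,0,0,0,0],[0,0,0,0,0,0,0],[0,0,0,0,0,0,1],[0,0,0,0,0,0,1],[0,0,0,0,0,0,1],[0,0,0,0,0,0,1],[0,0,0,0,0,0,1],[0,0,0,0,0,0,1]], force=25)

```text
clock: 2.9
tool_pos: [0.4166, -0.3586, 0.0098]
eef_rot: [0.99, -0.139, -0.0, 0.0]
contact_force: [0.2, -0.5, 1.2]
opening: 0.657
finger_force: 25.0
```

```bash
python3 st.py
```

```text
t 2.9 pos [ 0.4166 -0.3586  0.0098] yaw_y -1.8493 z [-0. -0. -1.] F [ 0.2 -0.5  1.2] open 57.8 ff 25.0
```

Request:
step_arm(series=[[0,0,10,0,0,0,1],[0,0,25,0,0,0,1],[0,0,40,0,0,0,1],[0,0,40,0,0,0,1],[4,20,40,0,0,-0.05,1],[4,40,30,0,0,-0.09,1],[4,40,5,0,0,-0.09,1],[4,40,0,0,0,-0.09,1],[4,40,0,0,0,-0.09,1],[4,40,0,0,0,-0.09,1],[0,40,0,0,0,-0.09,1],[0,40,0,0,0,-0.09,1],[0,40,0,0,0,-0.09,1],[0,40,0,0,0,-0.09,1],[0,40,0,0,0,-0.09,1],[0,40,0,0,0,-0.09,1],[0,40,0,0,0,-0.09,1],[0,30,0,0,0,-0.09,1],[0,14,0,0,0,-0.09,1],[0,0,0,0,0,0,1]])

```text
clock: 4.9
tool_pos: [0.4399, 0.1883, 0.1988]
eef_rot: [-0.703, 0.711, -0.0, -0.001]
contact_force: [0.2, -0.3, -1.7]
opening: 0.653
finger_force: 25.0
```

```bash
python3 st.py; python3 -c "
from h import *
print(r.get_state()['q'].round(2))
im,d,K,P=snap('top'); cv2.imwrite('pics/top1.png',im)"
```

```text
t 4.9 pos [0.4399 0.1883 0.1988] yaw_y 3.1295 z [-0.001 -0.002 -1.   ] F [ 0.2 -0.3 -1.7] open 57.5 ff 25.0
[-1.04  0.78  0.97  2.07 -0.93  0.81 -2.65]
```

Request:
step_arm(series=[[0,-2,-30,0,0,0.02,1],[0,0,-35,0,0,0.02,1],[0,0,-35,0,0,0.02,1],[0,0,-30,0,0,0.02,1],[0,0,-25,0,0,0.02,1],[0,0,-15,0,0,0,1],[0,0,-10,0,0,0,1],[0,0,-5,0,0,0,1],[0,0,-4,0,0,0,1],[0,0,-3,0,0,0,1],[0,0,0,0,0,0,1]])

```text
clock: 6.05
tool_pos: [0.441, 0.1834, 0.008]
eef_rot: [0.736, -0.677, 0.0, -0.0]
contact_force: [-0.4, 0.0, -0.9]
opening: 0.657
finger_force: 25.0
```

```bash
python3 st.py; python3 -c "
from h import *
print(r.get_state()['q'].round(2))"
```

```text
t 6.05 pos [0.441  0.1834 0.008 ] yaw_y -3.0589 z [ 0.001  0.    -1.   ] F [-0.4  0.  -0.9] open 57.8 ff 25.0
[-0.55  0.95  0.09  2.15 -0.98  0.09 -2.57]
```

Request:
step_arm(series=[[0,0,-1.5,0,0,0,1],[0,0,-1.5,0,0,0,1],[0,0,0,0,0,0,1],[0,0,0,0,0,0,0.2],[0,0,0,0,0,0,0],[0,0,0,0,0,0,0],[0,0,0,0,0,0,0],[0,0,10,0,0,0,0],[0,0,25,0,0,0,0],[0,0,30,0,0,0,0],[0,0,30,0,0,0.1,0],[0,0,15,0,0,0.1,0],[0,0,0,0,0,0.1,0],[0,0,0,0,0,0.1,0],[0,0,0,0,0,0.1,0],[0,0,0,0,0,0.1,0],[0,0,0,0,0,0.1,0],[0,0,0,0,0,0.1,0],[0,0,0,0,0,0.1,0],[0,0,0,0,0,0.1,0]])

```text
clock: 8.05
tool_pos: [0.4405, 0.1834, 0.1147]
eef_rot: [0.971, -0.24, -0.0, 0.0]
contact_force: [0.6, -0.1, 0.3]
opening: 1.0
finger_force: 0.0
```

Request:
step_arm(series=[[-10,-30,30,0,0,0.1,0],[-20,-45,30,0,0,0.1,0],[-10,-45,30,0,0,0.1,0],[0,-45,0,0,0,0.1,0],[0,-30,0,0,0,0.1,0],[0,0,0,0,0,0.07,0],[0,0,0,0,0,0,0]])

```text
clock: 8.75
tool_pos: [0.404, -0.0026, 0.1981]
eef_rot: [0.999, 0.04, 0.0, -0.0]
contact_force: [0.7, -0.3, -0.3]
opening: 1.002
finger_force: 0.0
```

```bash
python3 st.py; python3 - <<'E'
from fit import *
print(r.get_state()['q'].round(2))
out=[]
for n in("top","side"):
    im,d,K,P=snap(n); np.savez(n+"2.npz",im=im,d=d,w=cloud(d,K,P)); p=proj(np.array([[.441,.1834,.026],[.555,.309,.03]]),K,P); print(n,p.round(1))
    u,v=p.mean(0).round().astype(int); out.append(cv2.resize(im[v-37:v+38,u-33:u+33],None,fx=6,fy=6,interpolation=cv2.INTER_CUBIC)); print("crop origin",u-33,v-37)
cv2.imwrite("pics/c2.png",np.hstack(out))
E
```

```text
t 8.75 pos [ 0.404  -0.0026  0.1981] yaw_y -1.4916 z [ 0.  0. -1.] F [ 0.7 -0.3 -0.3] open 88.2 ff 0.0
[-0.18  0.5   0.1   2.25 -0.13  0.39 -1.46]
top [[249.1 220. ]
 [217.4 190.3]]
crop origin 200 168
side [[255.6 209.6]
 [277.  192. ]]
crop origin 233 164
```

View pics/c2.png

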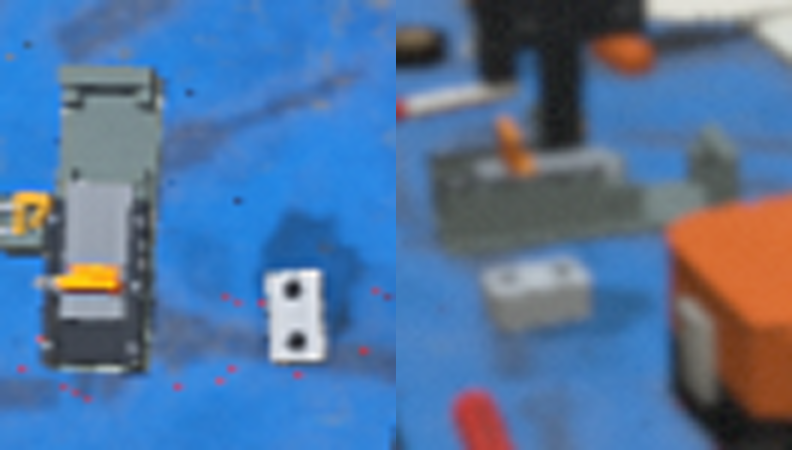

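The set-down worked: the insert stands on the bench, holes at about (248.3,215.8) and (249,224.6) in the top view, carrier undisturbed. The insert's known tool position lets me check camera bias and refine the carrier.

```bash
cat > m2.py <<'E'
from fit import *
np.set_printoptions(precision=4,suppress=True,linewidth=160)
D={n:(np.load(n+"2.npz")["im"],np.array(r.get_calibration(n)["intrinsics"]),np.array(r.get_calibration(n)["pose"])) for n in("top","side")}
for n,pts in(("top",[(248.2,215.8),(249.1,224.6)]),("side",[(233+110/6,164+273/6),(233+163/6,164+268/6)])):
    g=D[n][0].astype(float).mean(2); H=[]
    for u,v in pts:
        V,U=np.mgrid[int(round(v))-2:int(round(v))+3,int(round(u))-2:int(round(u))+3]; wt=np.clip(np.percentile(g[V,U],60)-10-g[V,U],0,None); H.append(((U*wt).sum()/wt.sum(),(V*wt).sum()/wt.sum()))
    W=[ray(*h,.026,*D[n][1:]) for h in H]; print(n,np.array(H).ravel(),np.mean(W,0),"yaw",np.arctan2(*(W[0]-W[1])[1::-1]),np.linalg.norm(W[1]-W[0]))
im,K,P=D["top"]; f=im.astype(float); c=(f[...,0]-f[...,2]); 
def cross(v,ua,ub,thr):  # first sub-pixel crossing going ua->ub (from bench inward)
    s=1 if ub>ua else -1
    for u in range(ua,ub,s):
        a,b=c[v,u],c[v,u+s]
        if a>=thr>b: return u+s*(a-thr)/(a-b)
thr=np.median(c[215:230,232:242])*.5; print("thr",thr)
for name,rows,ua,ub,z in(("Lrail",range(213,228),200,215,.048),("Rrail",range(203,228),235,215,0.),("Lwall",range(180,183),200,220,.046),("Lpock",range(184,197),200,220,.008),("Rpock",range(183,198),236,218,0.)):
    w=np.array([ray(x,v,z,K,P) for v in rows if (x:=cross(v,ua,ub,thr))]); 
    if len(w)<2: print(name,"none");continue
    p=np.polyfit(w[:,0],w[:,1],1); res=w[:,1]-np.polyval(p,w[:,0]); k=abs(res)<.004; p=np.polyfit(w[k,0],w[k,1],1); print(name,"slope",p[0],"y at .555,.45:",np.polyval(p,[.555,.45]),"rms",res.std(),len(w))
# along columns: front top edge of end wall z .046, rear edge z 0
def crossv(u,va,vb):
    s=1 if vb>va else -1
    for v in range(va,vb,s):
        a,b=c[v,u],c[v+s,u]
        if a>=thr>b: return v+s*(a-thr)/(a-b)
w=np.array([ray(u,crossv(u,172,190),.046,K,P) for u in range(212,225)]);print("front",w[:,0], np.polyfit(w[:,1],w[:,0],1)[0])
w=np.array([ray(u,crossv(u,240,222),0.,K,P) for u in range(210,223)]);print("rear",w[:,0])
E
python3 m2.py
```

```text
top [248.3247 215.7751 248.998  224.4349] [0.4407 0.185  0.026 ] yaw 0.10294394769683421 0.033787226773486806
side [250.3478 208.4733 260.4752 209.1957] [0.4417 0.1897 0.026 ] yaw 2.6487964468362 0.03758234910255107
thr 56.0
Lrail slope 0.01868335060490097 y at .555,.45: [0.3447 0.3427] rms 0.002226961499096401 15
Rrail slope 0.020473610723983945 y at .555,.45: [0.2814 0.2793] rms 0.005078598934252047 25
Lwall slope 0.3136530400404554 y at .555,.45: [0.3266 0.2937] rms 0.0003923834583847427 3
Lpock slope -0.012158854980950642 y at .555,.45: [0.3417 0.343 ] rms 0.0005351554928614054 13
Rpock slope 0.036575646215225056 y at .555,.45: [0.2774 0.2736] rms 0.0005776770840288698 15
front [0.5985 0.5986 0.5985 0.598  0.5979 0.5977 0.5977 0.5977 0.598  0.5978 0.597  0.5966 0.5967] 0.03855824435995706
rear [0.3928 0.4063 0.3892 0.3907 0.3853 0.4045 0.4047 0.4043 0.4035 0.4034 0.4033 0.4041 0.4048]
```

Request:
step_arm(series=[[0,30,0,0,0,0,0],[10,45,0,0,0,0,0],[20,45,0,0,0,0,0],[10,45,-30,0,0,0,0],[0,30,-30,0,0,0,0],[0,0,-30,0,0,0,0],[0,0,0,0,0,0,0],[0,0,0,0,0,0,0]])

```text
clock: 9.65
tool_pos: [0.4427, 0.1892, 0.1107]
eef_rot: [0.999, 0.041, -0.001, 0.001]
contact_force: [-0.5, -1.0, -0.3]
opening: 0.999
finger_force: 0.0
```

```bash
python3 st.py
```

```text
t 9.65 pos [0.4427 0.1892 0.1107] yaw_y -1.4892 z [-0.001 -0.001 -1.   ] F [-0.5 -1.  -0.3] open 87.9 ff 0.0
```

Request:
step_arm(series=[[-1,-4,-20,0,0,0,0],[0,0,-30,0,0,0,0],[0,0,-20,0,0,0,0],[0,0,0,0,0,0,0],[0,0,0,0,0,0,0]])

```text
clock: 10.15
tool_pos: [0.4431, 0.185, 0.042]
eef_rot: [0.999, 0.04, 0.001, -0.0]
contact_force: [0.9, 0.6, 0.2]
opening: 0.999
finger_force: 0.0
```

```bash
python3 st.py
```

```text
t 10.15 pos [0.4431 0.185  0.042 ] yaw_y -1.4903 z [ 0.002  0.    -1.   ] F [0.9 0.6 0.2] open 87.9 ff 0.0
```

Request:
step_arm(series=[[-1,-0.5,-15,0,0,0,0],[-1,0,-12,0,0,0,0],[0,0,-6,0,0,0,0],[0,0,-3.5,0,0,0,0],[0,0,0,0,0,0,0],[0,0,0,0,0,0,1],[0,0,0,0,0,0,1],[0,0,0,0,0,0,1],[0,0,0,0,0,0,1],[0,0,0,0,0,0,1],[0,0,0,0,0,0,1],[0,0,0,0,0,0,1],[0,0,0,0,0,0,1]], force=25)

```text
clock: 11.45
tool_pos: [0.4403, 0.1849, 0.0042]
eef_rot: [0.999, 0.041, -0.0, 0.0]
contact_force: [0.4, -1.0, 0.3]
opening: 0.381
finger_force: 25.0
```

```bash
python3 st.py
```

```text
t 11.45 pos [0.4403 0.1849 0.0042] yaw_y -1.489 z [-0. -0. -1.] F [ 0.4 -1.   0.3] open 33.6 ff 25.0
```

Request:
step_arm(series=[[0,0,15,0,0,0,1],[0,0,30,0,0,0,1],[0,0,40,0,0,0,1],[0,0,30,0,0,0,1],[13,14,11,0,0,-0.022,1],[25,27,0,0,0,-0.03,1],[25,28,0,0,0,-0.03,1],[25,28,0,0,0,-0.03,1],[15,17,0,0,0,0,1],[10,10,0,0,0,0,1],[0,0,0,0,0,0,1],[0,0,0,0,0,0,1],[0,0,0,0,0,0,1]])

```text
clock: 12.75
tool_pos: [0.5524, 0.3075, 0.1299]
eef_rot: [1.0, -0.016, -0.001, 0.001]
contact_force: [0.3, -0.3, -1.2]
opening: 0.388
finger_force: 25.0
```

```bash
python3 st.py; python3 -c "
from h import *
print(r.get_state()['q'].round(2))"
```

```text
t 12.75 pos [0.5524 0.3075 0.1299] yaw_y -1.602 z [-0.002 -0.001 -1.   ] F [ 0.3 -0.3 -1.2] open 34.1 ff 25.0
[-0.71  0.85  0.24  1.65 -0.28  0.68 -1.93]
```

Request:
step_arm(series=[[1,1.2,-20,0,0,0,1],[0,0,-30,0,0,0,1],[0,0,-20,0,0,0,1],[0,0,-12,0,0,0,1],[0,0,0,0,0,0,1],[0,0,0,0,0,0,1]])

```text
clock: 13.35
tool_pos: [0.5547, 0.3099, 0.0488]
eef_rot: [1.0, -0.015, 0.0, -0.0]
contact_force: [0.7, -0.5, -0.9]
opening: 0.384
finger_force: 25.0
```

```bash
python3 st.py
```

```text
t 13.35 pos [0.5547 0.3099 0.0488] yaw_y -1.6014 z [ 0.001  0.    -1.   ] F [ 0.7 -0.5 -0.9] open 33.8 ff 25.0
```

Request:
step_arm(series=[[-0.5,-0.7,-5,0,0,0,1],[0,0,-5,0,0,0,1],[0,0,-3,0,0,0,1],[0,0,-3,0,0,0,1],[0,0,0,0,0,0,1]])

```text
clock: 13.85
tool_pos: [0.5537, 0.3094, 0.0318]
eef_rot: [1.0, -0.015, -0.0, 0.0]
contact_force: [-0.6, -0.6, -0.7]
opening: 0.384
finger_force: 25.0
```

```bash
python3 st.py; python3 - <<'E'
from fit import *
out=[]
for n,(u,v,w,h) in(("top",(192,170,50,60)),("side",(240,165,60,60))):
    im,d,K,P=snap(n); out.append(cv2.resize(im[v:v+h,u:u+w],None,fx=7,fy=7,interpolation=cv2.INTER_CUBIC))
cv2.imwrite("pics/c3.png",np.hstack(out))
E
```

```text
t 13.85 pos [0.5537 0.3094 0.0318] yaw_y -1.6009 z [-0. -0. -1.] F [-0.6 -0.6 -0.7] open 33.8 ff 25.0
```

No contact force with the bottom already below the post tops, so it is entering cleanly. Continuing down.

Request:
step_arm(series=[[0,0,-5,0,0,0,1],[0,0,-5,0,0,0,1],[0,0,-4,0,0,0,1],[0,0,-2,0,0,0,1],[0,0,-1.5,0,0,0,1],[0,0,0,0,0,0,1],[0,0,0,0,0,0,1]])

```text
clock: 14.65
tool_pos: [0.5539, 0.3094, 0.0147]
eef_rot: [1.0, -0.015, 0.0, 0.0]
contact_force: [-0.6, -0.1, -0.7]
opening: 0.384
finger_force: 25.0
```

```bash
python3 st.py
```

```text
t 14.65 pos [0.5539 0.3094 0.0147] yaw_y -1.601 z [ 0. -0. -1.] F [-0.6 -0.1 -0.7] open 33.8 ff 25.0
```

Request:
step_arm(series=[[0,0,-1,0,0,0,1],[0,0,-1,0,0,0,1],[0,0,-0.7,0,0,0,1],[0,0,0,0,0,0,1]])

```text
clock: 15.05
tool_pos: [0.5539, 0.3095, 0.0123]
eef_rot: [1.0, -0.015, 0.0, -0.0]
contact_force: [-0.9, -0.7, 1.7]
opening: 0.384
finger_force: 25.0
```

```bash
python3 st.py
```

```text
t 15.05 pos [0.5539 0.3095 0.0123] yaw_y -1.601 z [ 0.  0. -1.] F [-0.9 -0.7  1.7] open 33.8 ff 25.0
```

Request:
step_arm(series=[[0,0,0,0,0,0,0.3],[0,0,0,0,0,0,0],[0,0,0,0,0,0,0],[0,0,0,0,0,0,0],[0,0,0,0,0,0,0],[0,0,10,0,0,0,0],[0,0,25,0,0,0,0],[0,0,35,0,0,0,0],[0,0,40,0,0,0,0],[0,0,40,0,0,0,0],[-40,-20,30,0,0,0,1],[-45,-35,0,0,0,0,1],[-45,-45,0,0,0,0,1],[-45,-45,0,0,0,0,1],[0,-45,0,0,0,0,1],[0,-45,0,0,0,0,1],[0,0,0,0,0,0,1]])

```text
clock: 16.75
tool_pos: [0.4059, 0.0928, 0.1909]
eef_rot: [1.0, -0.021, 0.0, 0.001]
contact_force: [-0.4, -0.2, -0.2]
opening: 0.389
finger_force: 0.0
```

```bash
python3 st.py; python3 - <<'E'
from fit import *
out=[]
for n,(u,v,w,h) in(("top",(192,170,50,70)),("side",(240,165,60,70))):
    im,d,K,P=snap(n); np.savez(n+"3.npz",im=im,d=d,w=cloud(d,K,P)); out.append(cv2.resize(im[v:v+h,u:u+w],None,fx=7,fy=7,interpolation=cv2.INTER_CUBIC))
cv2.imwrite("pics/c4.png",np.hstack(out))
E
```

```text
t 16.75 pos [0.4059 0.0928 0.1909] yaw_y -1.6125 z [-0.    -0.003 -1.   ] F [-0.4 -0.2 -0.2] open 34.2 ff 0.0
```

View pics/c4.png

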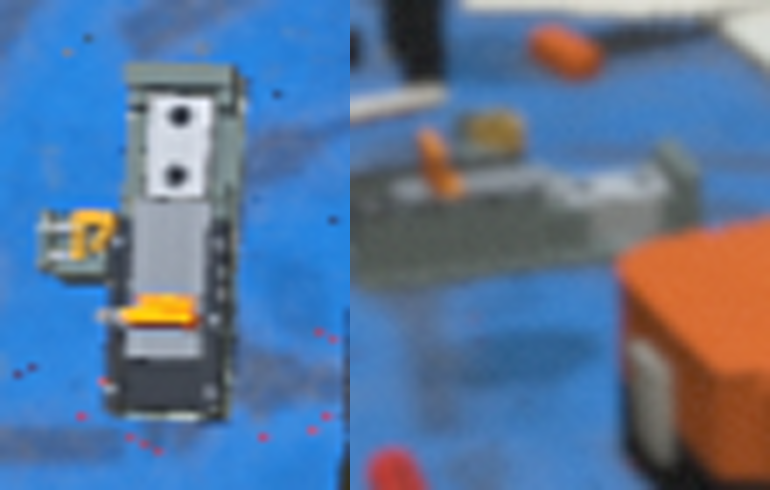

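The insert sits flat and square in the pocket, with no obvious skew (top crop: holes at (180,116) and (176,175)). The tab is still back at (166,310). Next I go behind the tab with the fingers shut.

Request:
step_arm(series=[[2,30,0,0,0,0,1],[2,45,0,0,0,0,1],[2,45,0,0,0,0,1],[1,45,0,0,0,0,1],[0,35,0,0,0,0,1],[0,15,-20,0,0,0,1],[0,0,-30,0,0,0,1],[0,0,0,0,0,0,1],[0,0,0,0,0,0,1]], force=30)

```text
clock: 17.75
tool_pos: [0.4129, 0.3152, 0.14]
eef_rot: [1.0, -0.014, -0.0, 0.0]
contact_force: [-0.1, -0.4, -0.5]
opening: 0.007
finger_force: 0.0
```

```bash
python3 st.py
```

```text
t 17.75 pos [0.4129 0.3152 0.14  ] yaw_y -1.5995 z [-0.001 -0.001 -1.   ] F [-0.1 -0.4 -0.5] open 0.6 ff 0.0
```

Request:
step_arm(series=[[0,-3,-30,0,0,0,1],[0,-2,-30,0,0,0,1],[0,0,-16,0,0,0,1],[0,0,-7,0,0,0,1],[0,0,0,0,0,0,1],[5,0,0,0,0,0,1],[5,0,0,0,0,0,1],[5,0,0,0,0,0,1],[3,0,0,0,0,0,1],[0,0,0,0,0,0,1]])

```text
clock: 18.75
tool_pos: [0.4324, 0.3095, 0.0571]
eef_rot: [1.0, -0.015, 0.001, -0.0]
contact_force: [0.1, 1.3, -0.2]
opening: 0.005
finger_force: 0.0
```

```bash
python3 st.py
```

```text
t 18.75 pos [0.4324 0.3095 0.0571] yaw_y -1.6016 z [ 0.001  0.    -1.   ] F [ 0.1  1.3 -0.2] open 0.5 ff 0.0
```

Request:
step_arm(series=[[5,-0.1,0,0,0,0,1],[5,-0.1,0,0,0,0,1],[5,-0.2,0,0,0,0,1],[5,-0.1,0,0,0,0,1],[5,-0.2,0,0,0,0,1],[5,-0.1,0,0,0,0,1],[5,-0.2,0,0,0,0,1],[5,-0.1,0,0,0,0,1],[5,-0.2,0,0,0,0,1],[5,-0.1,0,0,0,0,1],[5,-0.2,0,0,0,0,1],[5,-0.1,0,0,0,0,1]])

```text
clock: 19.95
tool_pos: [0.4869, 0.3082, 0.0566]
eef_rot: [1.0, -0.014, -0.005, 0.001]
contact_force: [-10.4, 1.3, 8.8]
opening: 0.003
finger_force: 4.9
```

```bash
python3 st.py
```

```text
t 19.95 pos [0.4869 0.3082 0.0566] yaw_y -1.5987 z [-0.009 -0.001 -1.   ] F [-10.4   1.3   8.8] open 0.3 ff 4.9
```

Request:
step_arm(series=[[4,-0.1,0,0,0,0,1],[4,-0.1,0,0,0,0,1],[4,-0.1,0,0,0,0,1],[3,-0.1,0,0,0,0,1],[0,0,0,0,0,0,1]])

```text
clock: 20.45
tool_pos: [0.5058, 0.3077, 0.0566]
eef_rot: [1.0, -0.015, -0.001, -0.0]
contact_force: [-5.6, 2.0, 1.9]
opening: 0.006
finger_force: 2.5
```

```bash
python3 st.py
```

```text
t 20.45 pos [0.5058 0.3077 0.0566] yaw_y -1.6005 z [-0.002  0.    -1.   ] F [-5.6  2.   1.9] open 0.5 ff 2.5
```

Past the catch ramp. Pressing on in small steps to the end stop.

Request:
step_arm(series=[[2,0,0,0,0,0,1],[2,-0.1,0,0,0,0,1],[2,0,0,0,0,0,1],[0,0,0,0,0,0,1]])

```text
clock: 20.85
tool_pos: [0.5059, 0.3077, 0.0565]
eef_rot: [1.0, -0.014, -0.007, 0.001]
contact_force: [-15.6, 2.0, 11.2]
opening: 0.006
finger_force: 7.8
```

```bash
python3 st.py
```

```text
t 20.85 pos [0.5059 0.3077 0.0565] yaw_y -1.5985 z [-0.013 -0.001 -1.   ] F [-15.6   2.   11.2] open 0.5 ff 7.8
```

Request:
step_arm(series=[[2,0,0,0,0,0,1],[2,0,0,0,0,0,1],[0,0,0,0,0,0,1]])

```text
clock: 21.15
tool_pos: [0.5059, 0.3076, 0.0565]
eef_rot: [1.0, -0.013, -0.01, 0.001]
contact_force: [-23.3, 1.4, 17.8]
opening: 0.002
finger_force: 11.4
```

```bash
python3 st.py
```

```text
t 21.15 pos [0.5059 0.3076 0.0565] yaw_y -1.5975 z [-0.021 -0.003 -1.   ] F [-23.3   1.4  17.8] open 0.1 ff 11.4
```

Hard stop at 23 N. Backing off straight, lifting clear and looking.

Request:
step_arm(series=[[-5,0,0,0,0,0,1],[-10,0.3,0,0,0,0,1],[-20,0.6,0,0,0,0,1],[-20,0.6,5,0,0,0,1],[-10,0,25,0,0,0,1],[0,0,40,0,0,0,1],[0,0,45,0,0,0,1],[0,-30,30,0,0,0,1],[-10,-45,0,0,0,0,1],[-10,-45,0,0,0,0,1],[0,-45,0,0,0,0,1],[0,-45,0,0,0,0,1],[0,-30,0,0,0,0,1],[0,0,0,0,0,0,1]])

```text
clock: 22.55
tool_pos: [0.4328, 0.0624, 0.2024]
eef_rot: [1.0, -0.021, 0.002, 0.002]
contact_force: [-0.7, -0.1, 0.3]
opening: 0.005
finger_force: 0.0
```

```bash
python3 st.py; python3 - <<'E'
from fit import *
out=[]
for n,(u,v,w,h) in(("top",(192,170,50,70)),("side",(240,165,60,70))):
    im,d,K,P=snap(n); cv2.imwrite(f"pics/{n}_full5.png",im); out.append(cv2.resize(im[v:v+h,u:u+w],None,fx=7,fy=7,interpolation=cv2.INTER_CUBIC))
cv2.imwrite("pics/c5.png",np.hstack(out))
E
```

```text
t 22.55 pos [0.4328 0.0624 0.2024] yaw_y -1.6122 z [ 0.003 -0.004 -1.   ] F [-0.7 -0.1  0.3] open 0.4 ff 0.0
```

View pics/c5.png

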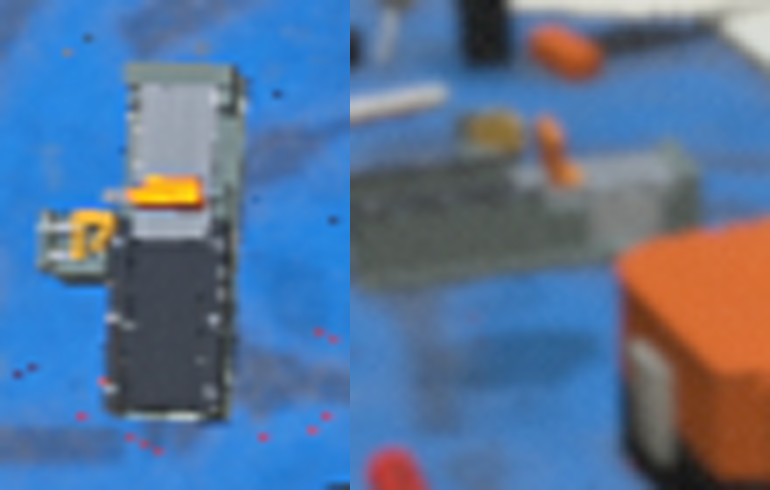

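The gate is fully forward: the blade meets the end wall, the tab is at (166,191), and the striker is past the catch. The brass nose is back at its rest position around (113,225). The robot is clear, so I'm handing in.

```bash
python3 -c "
from plant import r
print(r.finish_job())"
```

```text
the job is handed in; nothing more can be done
None
```

The job is handed in at about 22.6 s: I set the insert down on the bench, regripped it across its sides and seated it in the pocket, then pushed the gate to its hard stop (23 N); the final pictures show the catch sprung back out and the arm clear, and I did not go near the marker, screwdriver or spanner.

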